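Close the chrome jar: seat the glass lid, then twist the ring down snug

ROBOT

A 6-joint arm with a two-finger parallel gripper is mounted at the origin on the work surface. World frame = base frame: x ahead of the robot, y to its left, z up, the work surface at z = 0. Lengths are in m, angles in rad, forces in N, time in s.
With the tool pointing down it reaches from about 0.25 to 0.85 m from the base axis. Payload 12.5 kg.
Tool frame: the origin (TCP) lies on the centre line of the jaws, within the pads' length; the fingertips stand 17 mm ahead of it and the grasp point (between the pads) lies 2 mm behind it (bot.tip_extent is the distance from the TCP to the fingertips, in m); z points along the fingers, y is the line along which they close (so a half turn about z gives the same grasp; the last joint's range is limited). The gripper opens to 93 mm and grips with 3 to 60 N. Pads are 15 mm wide; open, the fingers measure 128 mm over their backs; the gripper's body (75 mm by 188 mm) begins 65 mm behind the grasp point.
Start: joints at [-1.281, 0.351, 1.652, -0, 1.139, -0.085], TCP at [0.201, -0.512, 0.236] pointing down, gripper open.
Joint ranges: [-2.75, 2.75], [-0.79, 2.1], [0.01, 2.65], [-1.57, 4.71], [0.07, 3.14], [-2.87, 2.87]. Speed limits (rad/s): [2.22, 2.22, 2.79, 3.14, 3.14, 3.14].

INTERFACE

Orientations are given as a unit quaternion [x, y, z, w].
In Python, from rig import bot, cams, close_job gives the robot as it stands.
- The arm moves only by the tool servo_tool, never from a script. Its argument "moves" is a list that holds one entry, the list of rows, each a list of 7 numbers: the turn, a rotation vector about the world's x, y, z in units of 8 degrees (1.0 is 8 degrees), then the shift along the world's x, y, z in units of 40 mm (1.0 is 40 mm), then the finger opening in mm, from 0 to 93. In form: [[[rx, ry, rz, dx, dy, dz, hand], ...]]. A call has 1 to 8 rows; each row is the pose to reach, as a shift and turn from the pose commanded when the call began; what a row does not reach only later rows make up. A row lasts 1/10 s, in which the tool goes at most 50 mm and 8.59 degrees, less where a joint would pass 70% of its speed; a pose out of reach is approached as far as the arm can. A call with a gripper value outside its range is refused whole. The fingers move at their own pace and stop on an object; "force" is the grip in N (left out, the last holds). Time passes only in rows, so rows that repeat a pose let the fingers close. It gives the time, the measured TCP pose, the force and the opening at its end, in the units of the state.
- bot.state(): the state, without advancing time (a new reading comes with each control period).
- cams.capture(name): name is "scene" or "top"; returns the picture (420x560x3 uint8, blue, green, red); there is no depth.
- cams.camera_model(name): a dict with "mtx" (3x3 intrinsics, pixels), "camera_from_world" (4x4, takes a point from world to camera coordinates). Camera axes: x right, y up, looking along -z (the intrinsics and any distortion apply to the point x, -y, -z); pixel columns grow to the right and rows downward; lengths in m; the calibration is good to about 2 mm. A picture is of the moment at which its call begins. camera_model takes no time and is no camera call.
- close_job(): hands the job in, once; it reports no verdict.
Trained networks look in the newest picture that a camera, given by its name, has taken for a name from the list of things; names that differ only in an ending like _2 or _b are one class to them, and where a whole thing is asked for, a point or a joint stands for the part that bears it (a point fixed in the world has none). Each returns a list of dicts, best first, with "p" (0 to 1); they miss things now and then, are a little off and sometimes report something else, mostly with a low value. They report only what shows in the picture. A call takes as long as a camera call. They do not tell look-alikes from the thing itself.
- cams.trace(thing, camera): "region" (420x560 bool, what is visible of it) and "extent" ([left, top, right, bottom] in pixels, round what is visible of it).
- cams.landmark_of(thing, camera): "uv" ([column, row] in pixels: a listed point, or the origin of a listed thing).
The state is a dict: "t": time; "joint_pos": joint angles; "dq": joint speeds; "effort": joint torques, N m; "ee_pos": TCP position; "tool_rot": TCP orientation; "ft_force": force on the tool from outside, world axes, zero at the start; "torque": the same for the moment, N m; "opening": opening from 0.0 (shut) to 1.0 (fully open).
Only numpy, scipy, OpenCV 4.12 (cv2) and the standard library are available. Lean on these libraries where they do the work, as an engineer would, in place of code of your own. Each camera call takes 0.05 s, during which the arm holds its last target. There are 200 camera calls.

TASK

Close the open chrome jar: set the loose glass lid gently into its mouth, knob up, and let go of it; then put the chrome ring over it, find the thread by feel without forcing it, and twist the ring clockwise until it holds the glass snug, finger-tight and level, not overtightened. Leave the mug, cup and noodle box where they are.

Things in the scene. Friction and masses are not known exactly. Their poses are not given: they have to be found in the camera images.
- jar: square chrome jar, 76 mm wide, its foot held in a 112 mm square bamboo holder fixed to the shelf: it neither turns nor lifts. Origin: centre of the holder's underside on the shelf, z up. Body up to 84 mm, then a shoulder 68 mm across up to 90 mm, then a round neck 46 mm across with a 39 mm bore.
- jar_mouth (a point): centre of the open mouth, at the top of the white silicone seal on its rim (seal 39 to 44 mm across), 118 mm above the shelf; z up. The seal gives 1 mm per 10 N, 2 mm at most.
- jar_thread (a point): on the neck's axis, 8 mm below jar_mouth, mid-height of four equal thread beads round the neck (3.6 mm thick, 56 mm across): each runs 56 degrees, falling 5.5 mm clockwise (seen from above) to a stop, then a 34 degree gap. Where the beads start differs from jar to jar and does not follow its yaw; their upper ends begin 3.7 mm below jar_mouth.
- glass_lid: loose clear glass lid, about 60 g, standing knob up. Origin: centre of its underside, z up. Plug 5 mm high, tapering from 35 mm across down to 30 mm (goes into the 39 mm mouth); flange above it 44 mm across, 4 mm thick, rests on the seal, so the seated lid's origin is 5 mm below jar_mouth.
- lid_knob (a point): middle of the glass lid's round knob (20 mm across, 9 to 25 mm above the lid's origin), 18 mm above the lid's origin: the place to grip the lid
- ring: loose chrome retaining ring, about 90 g, lying right way up. Origin: centre of its underside, z up. Outside 64 mm across (knurled, the place to grip), 18.6 mm high, bore 58 mm; top flange 2.6 mm thick with a 33 mm hole. Four lugs reach inward at its foot on its +-x and +-y axes: 49.6 mm between opposite tips, 3.8 mm wide, 0.8 to 3.4 mm above the origin.
- ring_top (a point): centre of the ring's top face, 18.6 mm above its origin. Set on the neck it stops with its lugs on the beads, up to 7.5 mm high, unless they meet the gaps; the thread is spoilt if it is leant on there with over 18 N. Pressed lightly (5 N) and turned anticlockwise it drops at a gap, at most 90 degrees on. Then it rests on the lid, its top 6.6 mm above jar_mouth.
- ring_foot (a point): the ring's origin, 12 mm below jar_mouth once dropped in. Turned clockwise from there: free for 5 to 45 degrees, then the lugs bite under the beads and draw it down on the seal, 1 mm per 10 degrees: snug is 1 to 1.5 mm lower than it lay (clamp 10 to 18 N). Past 2 mm the seal is solid, the clamp passes 35 N and cracks the glass. It stays where it is left.
- mug: white porcelain mug, 82 mm across, 95 mm high, bystander; origin: centre of its underside
- cup: green silicone collapsible cup, 87 mm across, 64 mm high, bystander; origin: centre of its underside
- noodle_box: clear plastic noodle box with lid, 96 by 274 mm, 70 mm high, long side along its y, bystander; origin: centre of its underside
Things that resemble listed ones, but are neither listed nor needed, are in the scene too. Of the things that look like the glass_lid, the middle-sized one is meant. Of the things shaped like the ring, the chrome one is meant.

How it is judged:
On the way:
1. the glass lid lies flat in the jar's mouth and is let go (z of glass_lid in the frame of jar_mouth below -0.0035 m and horizontal distance between glass_lid and jar_mouth below 0.003 m and angle between glass_lid's own z axis and vertical below 0.05 rad and contact force between glass_lid and the fingers below 0.1 N), for 0.2 s.
At the end, for the whole second after the job is handed in: The lid sits in the mouth and the ring on the neck, each centred within 3 mm and level within 3 degrees; the ring presses the lid with 5 N or more with the robot clear, and is at rest (horizontal distance between each of glass_lid, ring and jar_mouth below 0.003 m and angle between each of glass_lid, ring's own z axis and vertical below 0.05 rad and contact force between ring and glass_lid above 5 N and linear speed of ring below 0.01 m/s); the robot touches nothing.
It fails at once if the glass lid is pressed with more than 35 N by the ring or on the jar (contact force between ring and glass_lid above 35 N or contact force between glass_lid and jar above 35 N).
It fails at once if the ring is slammed or wrenched against the jar with more than 40 N (contact force between ring and jar above 40 N).
It fails at once if the ring is forced: leant on with more than 18 N while its lugs still stand on the thread, not in its gaps (z of ring in the frame of jar_mouth above -0.0105 m and contact force between ring and jar above 18 N and linear speed of ring below 0.003 m/s).
It fails at once if the glass lid is dropped onto the jar from more than about 13 mm (horizontal distance between glass_lid and jar_mouth below 0.03 m and contact force between glass_lid and the fingers below 0.1 N and linear speed of glass_lid above 0.5 m/s).
It fails at once if the mug, cup or noodle box is moved by more than 20 mm (distance of any of mug, cup, noodle_box from where it was at the start of the episode above 0.02 m).
It also fails if it takes over 70 s, if anything falls off the work surface, if the arm or the gripper's body presses on something with over 40 N, if the wrist force passes 120 N, or if a joint passes its speed limit or range.

## Working session

There is one attempt and no reset: what is moved stays moved. The work goes in short steps, Python scripts to look and compute and a tool call to move; the robot and the scene stay as the last step left them, time stands still between calls to the robot, and variables do not carry over. Pictures are saved under pics/ and viewed, on a budget of 10 in all, crops included, one or two more only if the job needs it, and the job is handed in when it is done.

Besides the shell and the picture viewer there is one more tool, called after ">>>" by a JSON object that holds its "method" and its "body". servo_tool: Moves the arm, as the interface text tells. Its arguments: {"type":"object","properties":{"moves":{"type":"array"},"force":{"type":"number"}},"required":["moves"]}

```bash
mkdir -p pics; ls; cat > h.py <<'E'
import numpy as np, cv2
from rig import bot, cams, close_job
def proj(n,P):
    m=cams.camera_model(n);P=np.atleast_2d(P);c=(np.c_[P,np.ones(len(P))]@np.array(m["camera_from_world"]).T)[:,:3]*[1,-1,-1]
    q=c@np.array(m["mtx"]).T;return q[:,:2]/q[:,2:]
def ray(n,uv):
    m=cams.camera_model(n);T=np.array(m["camera_from_world"]);R=T[:3,:3];o=-R.T@T[:3,3]
    d=np.linalg.inv(np.array(m["mtx"]))@[uv[0],uv[1],1];return o,R.T@(d*[1,-1,-1])
def atz(n,uv,z):
    o,d=ray(n,uv);return o+d*(z-o[2])/d[2]
def tri(a,b):
    A=np.zeros((3,3));y=np.zeros(3)
    for n,uv in (("scene",a),("top",b)):
        o,d=ray(n,uv);d/=np.linalg.norm(d);M=np.eye(3)-np.outer(d,d);A+=M;y+=M@o
    return np.linalg.solve(A,y)
E
python3 - <<'E'
from h import *
np.set_printoptions(precision=4,suppress=True)
a=cams.capture("scene");b=cams.capture("top")
cv2.imwrite("pics/s1.png",a);cv2.imwrite("pics/t1.png",b)
print({k:v for k,v in cams.camera_model("top").items() if k not in("mtx","camera_from_world")})
for n in("scene","top"):
  print(n,ray(n,(280,210)))
  for t,z in(("jar_mouth",.118),("lid_knob",.018),("glass_lid",0),("ring_top",.0186),("ring",0),("mug",0),("cup",0),("noodle_box",0)):
    for r in cams.landmark_of(t,n)[:5]: print(n,t,round(r["p"],2),np.round(r["uv"],1),atz(n,r["uv"],z)[:2])
print(bot.state())
E
```

```text
pics
{}
scene (array([0.9592, 0.4827, 1.0686]), array([-0.3337, -0.4506, -0.8281]))
scene jar_mouth 0.69 [300.4 221.4] [0.5586 0.0134]
scene lid_knob 0.83 [430.5 309.2] [0.4294 0.295 ]
scene lid_knob 0.66 [386.6 343.5] [0.5531 0.2959]
scene lid_knob 0.61 [445.8 284.3] [0.3621 0.2733]
scene glass_lid 0.73 [441.3 286.9] [0.3643 0.2684]
scene glass_lid 0.71 [384.5 346.4] [0.5537 0.2948]
scene glass_lid 0.64 [424.4 318.5] [0.4456 0.2992]
scene glass_lid 0.55 [178.2 189.4] [ 0.6925 -0.2918]
scene ring_top 0.79 [208.6 120.4] [ 0.5205 -0.426 ]
scene ring_top 0.68 [239.1 148.2] [ 0.5087 -0.3004]
scene ring_top 0.62 [271.8 130.8] [ 0.4079 -0.3   ]
scene ring 0.89 [207.4 127.1] [ 0.528  -0.4235]
scene ring 0.87 [234.3 147.5] [ 0.5094 -0.3234]
scene ring 0.84 [272.4 133.9] [ 0.4032 -0.3041]
scene mug 0.95 [321.5 380.7] [0.6999 0.2736]
scene cup 0.9 [180.4 190.1] [ 0.6893 -0.2869]
scene cup 0.6 [304.  224.7] [ 0.5077 -0.0327]
scene noodle_box 0.6 [216.8 300.2] [0.7733 0.0094]
top (array([ 0.3495, -0.0666,  1.1125]), array([ 0.2116,  0.0275, -0.9772]))
top jar_mouth 0.88 [252.5 209.8] [0.5599 0.0
[... 621 characters left out ...]
5187 -0.3206]
top mug 0.69 [163.9 158.5] [0.6985 0.2725]
top mug 0.68 [391.8 246.2] [ 0.5244 -0.3153]
top cup 0.57 [387.5 184. ] [ 0.6811 -0.2993]
top cup 0.38 [270. 135.] [0.786  0.0084]
top noodle_box 0.86 [269.3 132.9] [0.7917 0.0108]
{'t': 0.9, 'joint_pos': array([-1.2806,  0.3507,  1.6518,  0.    ,  1.1391, -0.0846]), 'dq': array([-0.0001, -0.0007, -0.0023,  0.0006,  0.0006, -0.0003]), 'effort': array([ -0.0005, -49.7246, -28.5483,   0.0698,   0.0219,   0.    ]), 'ee_pos': array([ 0.2014, -0.5118,  0.2356]), 'tool_rot': array([ 0.9825,  0.1863,  0.    , -0.    ]), 'ft_force': array([ 0.0426, -0.4075,  1.4029]), 'torque': array([-0.0149,  0.0353,  0.0115]), 'opening': 1.0016728342122705}
```

```bash
python3 - <<'E'
import cv2,numpy as np
a=cv2.imread("pics/s1.png");b=cv2.imread("pics/t1.png")
L=cv2.resize(b[180:320,100:200],(400,560),interpolation=3)
R=cv2.resize(a[250:390,350:470],(400,467),interpolation=3);R=cv2.copyMakeBorder(R,0,93,0,0,0)
cv2.imwrite("pics/c1.png",np.hstack([L,R]))
L=cv2.resize(b[215:325,350:470],(400,367),interpolation=3)
R=cv2.resize(a[95:205,180:300],(400,367),interpolation=3)
cv2.imwrite("pics/c2.png",np.hstack([L,R]))
E
```

```text
(no output)
```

View pics/s1.png

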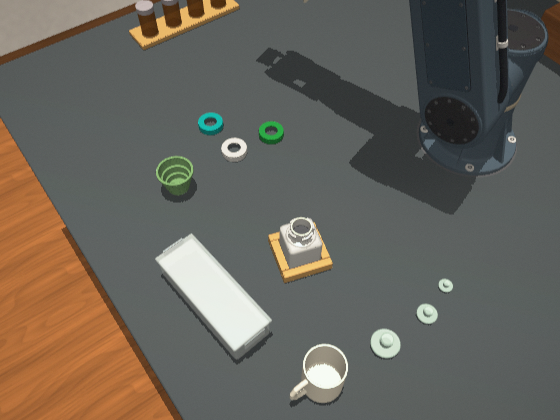

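View pics/t1.png

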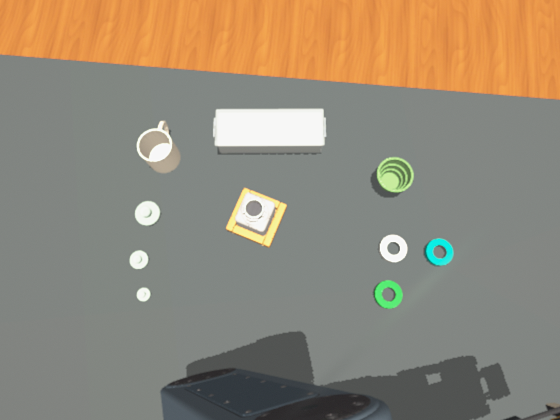

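```bash
ls pics
```

```text
c1.png
c2.png
s1.png
t1.png
```

The three lids are in a row (the middle one is at scene (427,314) / top (139,260)). The chrome ring is at scene (234,149) / top (393,248), and the jar mouth is at about scene (301,227) / top (254,209). Next I fit silhouettes and check them with overlays.

```bash
cat >> h.py <<'E'
def circ(p,r,z):
    t=np.linspace(0,2*np.pi,48);return np.c_[p[0]+r*np.cos(t),p[1]+r*np.sin(t),0*t+z]
PARTS={"lid":[[(.0175,0),(.022,.005),(.022,.009)],[(.010,.009),(.010,.025)]],"ring":[[(.032,0),(.032,.0186)]]}
def sil(n,p,kind,S=4,hz=0):
    m=np.zeros((420*S,560*S),np.uint8)
    for part in PARTS[kind]:
        q=proj(n,np.vstack([circ(p,r,z+hz) for r,z in part]))
        cv2.fillConvexPoly(m,cv2.convexHull(np.round((q+.5)*S).astype(np.int32)),1)
    return m
def cen(m,S=1):
    M=cv2.moments(m.astype(np.uint8),True);return np.array([M["m10"]/M["m00"],M["m01"]/M["m00"]])/S+.5/S-.5
def fitsil(n,mask,kind,p,hz=0):
    c=cen(mask);p=np.array(p,float)
    for _ in range(5):
        d=c-cen(sil(n,p,kind,hz=hz),4); f=lambda q:proj(n,[[q[0],q[1],.01+hz]])[0]
        J=np.c_[f(p+[1e-3,0])-f(p),f(p+[0,1e-3])-f(p)]/1e-3;p=p+np.linalg.solve(J,d)
    return p
def fillhole(m):
    c,_=cv2.findContours(m.astype(np.uint8),0,2);o=np.zeros(m.shape,np.uint8);cv2.drawContours(o,[max(c,key=cv2.contourArea)],-1,1,-1);return o
E
python3 - <<'E'
from h import *
np.set_printoptions(precision=4,suppress=True)
im={n:cams.capture(n) for n in("scene","top")}
G=[]
for thing,kind,g in(("glass_lid","lid",(.44,.294)),("ring","ring",(.515,-.308))):
  for n in im:
    for r in cams.trace(thing,n):
      m=fillhole(r["region"]);c=cen(m)
      if np.linalg.norm(c-proj(n,[[*g,.01]])[0])<12:
        p=fitsil(n,m,kind,g);print(thing,n,r["p"],m.sum(),sil(n,p,kind).sum()/16,p);break
for n in im:
  u=proj(n,[[.559,.018,.118]])[0].astype(int);x,y=u-35
  G.append(cv2.resize(im[n][y:y+70,x:x+70],(400,400),interpolation=cv2.INTER_CUBIC));print(n,x,y,400/70)
cv2.imwrite("pics/j1.png",np.hstack(G))
E
```

```text
glass_lid scene 0.87 342 352.4375 [0.4379 0.295 ]
glass_lid top 0.68 213 278.5 [0.4375 0.2953]
ring scene 0.84 485 515.5 [ 0.5177 -0.3118]
ring top 0.81 608 613.1875 [ 0.5163 -0.3138]
scene 266 187 5.714285714285714
top 219 175 5.714285714285714
```

View pics/j1.png

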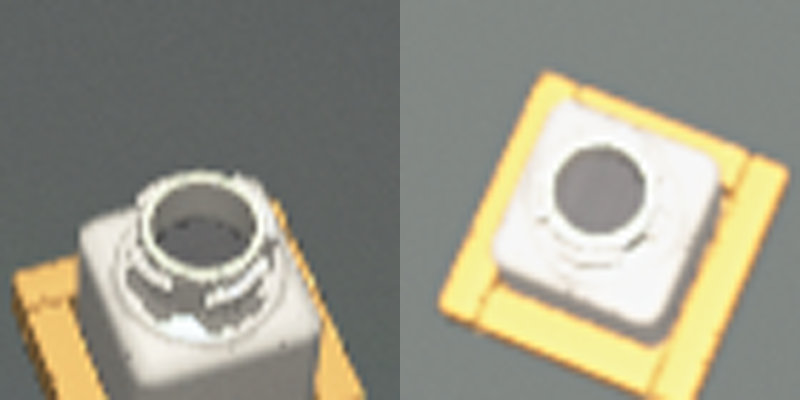

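The crop shows the open mouth at about (205,226) in the scene half and (200,191) in the top half. I'll turn those into positions and begin the move to the lid.

```bash
python3 - <<'E'
from h import *
np.set_printoptions(precision=4,suppress=True)
k=70/400
s=np.array([266+205*k-.5,187+226*k-.5]);t=np.array([219+200*k-.5,175+191*k-.5])
print(s,t,atz("scene",s,.118),atz("top",t,.118),tri(s,t))
for n,p in(("scene",atz("scene",s,.118)),("top",atz("top",t,.118))):
  q=proj(n,circ(p,.0195,.118));print(n,np.ptp(q,axis=0)/k)
print(bot.state()["t"],bot.state()["tool_rot"])
E
```

```text
[301.375 226.05 ] [253.5   207.925] [0.5639 0.0237 0.118 ] [0.5644 0.0206 0.118 ] [0.5639 0.0217 0.116 ]
scene [107.9446  91.2104]
top [100.0367  97.6672]
1.2 [ 0.9825  0.1863  0.     -0.    ]
```

>>> {"method": "servo_tool", "body": {"moves": [[[0, 0, -0.5, 1, 1, 0, 50], [0, 0, -1, 1.6, 2.2, 0, 50], [0, 0, -1.5, 2.2, 3.4, 0, 50], [0, 0, -2, 2.8, 4.6, 0, 50], [0, 0, -2.68, 3.4, 5.8, 0, 50], [0, 0, -2.68, 4, 7, 0, 50], [0, 0, -2.68, 4.5, 8.2, 0, 50], [0, 0, -2.68, 4.9, 9.4, 0, 50]]]}}

```text
t: 2.0
ee_pos: [0.3886, -0.1594, 0.2359]
tool_rot: [1.0, 0.0, 0.0, 0.0]
ft_force: [0.3, -0.8, 0.4]
opening: 0.543
```

>>> {"method": "servo_tool", "body": {"moves": [[[0, 0, 0, 0.3, 1.2, 0, 50], [0, 0, 0, 0.5, 2.4, 0, 50], [0, 0, 0, 0.7, 3.6, 0, 50], [0, 0, 0, 0.8, 4.8, 0, 50], [0, 0, 0, 0.9, 6, 0, 50], [0, 0, 0, 1, 7.2, 0, 50], [0, 0, 0, 1, 8.4, 0, 50], [0, 0, 0, 1, 9.6, 0, 50]]]}}

```text
t: 2.8
ee_pos: [0.4277, 0.2249, 0.2358]
tool_rot: [1.0, 0.0, 0.0, -0.0]
ft_force: [1.0, -1.0, 0.2]
opening: 0.542
```

>>> {"method": "servo_tool", "body": {"moves": [[[0, 0, 0, 0, 0.6, -0.5, 50], [0, 0, 0, 0, 1.1, -1.5, 50], [0, 0, 0, 0, 1.1, -2.5, 50], [0, 0, 0, 0, 1.1, -2.5, 50], [0, 0, 0, 0, 1.1, -2.5, 50]]]}}

```text
t: 3.3
ee_pos: [0.4282, 0.2667, 0.1364]
tool_rot: [1.0, 0.0, -0.0, 0.0]
ft_force: [-0.0, 0.1, 0.6]
opening: 0.535
```

>>> {"method": "servo_tool", "body": {"moves": [[[0, 0, 0, 0.238, 0.713, 0, 46], [0, 0, 0, 0.238, 0.713, -1, 46], [0, 0, 0, 0.238, 0.713, -2, 46], [0, 0, 0, 0.238, 0.713, -2.4, 46], [0, 0, 0, 0.238, 0.713, -2.68, 46], [0, 0, 0, 0.238, 0.713, -2.68, 46]]]}}

```text
t: 3.9
ee_pos: [0.4382, 0.2953, 0.0292]
tool_rot: [1.0, 0.0, 0.0, -0.0]
ft_force: [0.7, 0.1, 0.2]
opening: 0.493
```

>>> {"method": "servo_tool", "body": {"moves": [[[0, 0, 0, 0, 0, 0, 15], [0, 0, 0, 0, 0, 0, 15], [0, 0, 0, 0, 0, 0, 15], [0, 0, 0, 0, 0, 0, 15], [0, 0, 0, 0, 0, 0, 15], [0, 0, 0, 0, 0, 0, 15]]], "force": 5}}

```text
t: 4.5
ee_pos: [0.4378, 0.2955, 0.0291]
tool_rot: [1.0, 0.0, 0.0, -0.0]
ft_force: [-0.4, -1.5, 7.1]
opening: 0.213
```

>>> {"method": "servo_tool", "body": {"moves": [[[0, 0, 0, 0, 0, 0, 32], [0, 0, 0, 0, 0, 0.02, 32], [0, 0, 1, 0, 0, 0.02, 32], [0, 0, 2, 0, 0, 0.02, 32], [0, 0, 3, 0, 0, 0.02, 32], [0, 0, 4, 0, 0, 0.02, 32], [0, 0, 5, 0, 0, 0.02, 32], [0, 0, 6, 0, 0, 0.02, 32]]]}}

```text
t: 5.3
ee_pos: [0.4374, 0.2953, 0.0292]
tool_rot: [0.912, 0.41, -0.0, 0.0]
ft_force: [-0.3, -0.3, -0.2]
opening: 0.346
```

>>> {"method": "servo_tool", "body": {"moves": [[[0, 0, 1, 0, 0, 0, 32], [0, 0, 2, 0, 0, 0, 32], [0, 0, 3, 0, 0, 0, 32], [0, 0, 4, 0, 0, 0, 32], [0, 0, 5.25, 0, 0, 0, 32], [0, 0, 5.25, 0, 0, 0, 15], [0, 0, 5.25, 0, 0, 0, 15], [0, 0, 5.25, 0, 0, 0, 15]]], "force": 5}}

```text
t: 6.1
ee_pos: [0.4374, 0.2953, 0.0292]
tool_rot: [0.708, 0.706, -0.0, -0.0]
ft_force: [-1.0, -0.1, -0.5]
opening: 0.206
```

>>> {"method": "servo_tool", "body": {"moves": [[[0, 0, 0, 0, 0, 0, 15], [0, 0, 0, 0, 0, 0, 15], [0, 0, 0, 0, 0, 0, 15]]], "force": 12}}

```text
t: 6.4
ee_pos: [0.4375, 0.2953, 0.0292]
tool_rot: [0.707, 0.707, -0.0, -0.0]
ft_force: [0.2, 0.3, -0.4]
opening: 0.212
```

>>> {"method": "servo_tool", "body": {"moves": [[[0, 0, 0, 0, 0, 0.3, 15], [0, 0, 0, 0, 0, 1.2, 15], [0, 0, 0, 0, 0, 2.2, 15], [0, 0, 0, 0, 0, 3.2, 15], [0, 0, 0, 0.4, -0.9, 3.8, 15], [0, 0, 0, 0.9, -1.9, 4.2, 15], [0, 0, 0, 1.35, -2.9, 4.4, 15], [0, 0, 0, 1.8, -3.9, 4.4, 15]]]}}

```text
t: 7.2
ee_pos: [0.5104, 0.1379, 0.2076]
tool_rot: [0.707, 0.707, 0.001, 0.001]
ft_force: [0.1, -0.1, -0.8]
opening: 0.207
```

>>> {"method": "servo_tool", "body": {"moves": [[[0, 0, 0, 0.4, -0.9, 0, 15], [0, 0, 0, 0.8, -1.7, 0, 15], [0, 0, 0, 1.15, -2.4, 0, 15], [0, 0, 0, 1.36, -2.93, 0, 15], [0, 0, 0, 1.36, -2.93, 0, 15]]]}}

```text
t: 7.7
ee_pos: [0.5645, 0.02, 0.206]
tool_rot: [0.708, 0.706, 0.0, 0.0]
ft_force: [-0.1, -0.4, -0.7]
opening: 0.209
```

```bash
python3 - <<'E'
from h import *
np.set_printoptions(precision=4,suppress=True)
print(bot.state()["ee_pos"],bot.state()["opening"],bot.state()["t"])
G=[]
for n in("scene","top"):
  im=cams.capture(n)
  for r in cams.trace("glass_lid",n): print(n,r["p"],cen(r["region"]),r["region"].sum())
  u=proj(n,[[.564,.022,.15]])[0].astype(int);x,y=u-35;print(n,x,y)
  G.append(cv2.resize(im[y:y+70,x:x+70],(400,400),interpolation=cv2.INTER_CUBIC))
cv2.imwrite("pics/j2.png",np.hstack(G))
E
```

```text
[0.5645 0.02   0.206 ] 0.20859759551803103 7.7
scene 0.78 [384.9243 343.6011] 727
scene 0.52 [445.3068 285.5852] 176
scene 0.48 [303.5888 210.0152] 197
scene 266 181
top 0.62 [146.7675 212.9368] 443
top 216 169
```

View pics/j2.png

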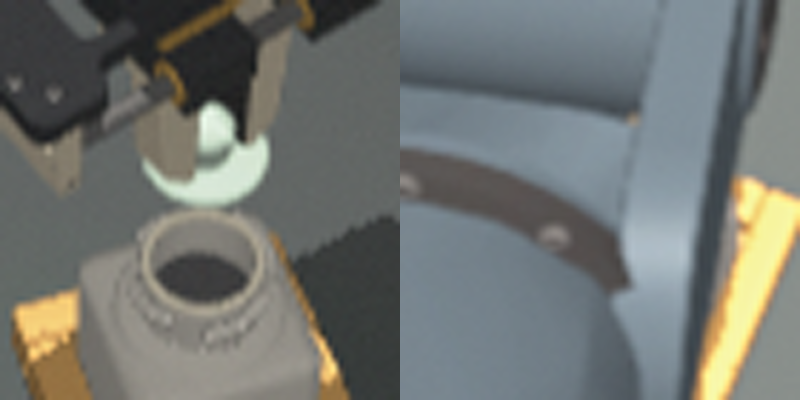

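```bash
python3 - <<'E'
from h import *
np.set_printoptions(precision=1,suppress=True)
f=lambda q:(q+.5-[266,181])/.175
def ext(p,r,z):
  q=f(proj("scene",circ(p,r,z)));return np.r_[q.min(0),q.max(0)]
for dz in(0,.001): print("flange lo/hi",ext((.5645,.02),.022,.1768+.005+dz),ext((.5645,.02),.022,.1768+.009+dz))
for p in((.564,.022),(.5645,.020)): print("rim out/in",ext(p,.022,.118),ext(p,.0195,.118))
for d in([.001,0,0],[0,.001,0],[0,0,.001]):print(f(proj("scene",[[.564+d[0],.022+d[1],.118+d[2]]]))-f(proj("scene",[[.564,.022,.118]])))
E
```

```text
flange lo/hi [140.3 102.4 267.9 207.8] [140.5  95.8 268.5 201.3]
flange lo/hi [140.4 100.8 268.  206.2] [140.6  94.1 268.7 199.7]
rim out/in [141.2 206.4 262.9 309.2] [148.1 212.2 256.  303.2]
rim out/in [136.7 203.4 258.4 306. ] [143.7 209.1 251.5 300.1]
[[-2.2  1.4]]
[[1.7 1.9]]
[[ 0.1 -1.5]]
```

The scene view shows the lid held level over the mouth, about 1 to 2 mm off in image terms. I'll shift it slightly and lower it.

>>> {"method": "servo_tool", "body": {"moves": [[[0, 0, 0, 0.013, 0.05, -0.4, 15], [0, 0, 0, 0.013, 0.05, -0.8, 15], [0, 0, 0, 0.013, 0.05, -1.1, 15], [0, 0, 0, 0.013, 0.05, -1.3, 15], [0, 0, 0, 0.013, 0.05, -1.4, 15], [0, 0, 0, 0.013, 0.05, -1.4, 15]]]}}

```text
t: 8.5
ee_pos: [0.5643, 0.0243, 0.149]
tool_rot: [0.707, 0.707, -0.0, -0.0]
ft_force: [-0.5, -0.6, 0.3]
opening: 0.211
```

>>> {"method": "servo_tool", "body": {"moves": [[[0, 0, 0, 0, 0, -0.03, 15], [0, 0, 0, 0, 0, -0.06, 15], [0, 0, 0, 0, 0, -0.09, 15], [0, 0, 0, 0, 0, -0.12, 15], [0, 0, 0, 0, 0, -0.12, 15]]]}}

```text
t: 9.0
ee_pos: [0.5643, 0.0241, 0.1443]
tool_rot: [0.707, 0.707, -0.0, -0.0]
ft_force: [0.7, -0.2, 0.2]
opening: 0.21
```

>>> {"method": "servo_tool", "body": {"moves": [[[0, 0, 0, 0, -0.02, 0, 15], [0, 0, 0, 0.01, -0.04, 0, 15], [0, 0, 0, 0.01, -0.04, -0.02, 15], [0, 0, 0, 0.01, -0.04, -0.04, 15], [0, 0, 0, 0.01, -0.04, -0.04, 15]]]}}

```text
t: 9.5
ee_pos: [0.5647, 0.0225, 0.1427]
tool_rot: [0.707, 0.707, -0.0, -0.0]
ft_force: [0.9, 1.1, -0.5]
opening: 0.211
```

>>> {"method": "servo_tool", "body": {"moves": [[[0, 0, 0, 0, 0, -0.01, 15], [0, 0, 0, 0, 0, -0.02, 15], [0, 0, 0, 0, 0, -0.02, 15]]]}}

```text
t: 9.8
ee_pos: [0.5648, 0.0225, 0.1421]
tool_rot: [0.707, 0.707, -0.0, -0.0]
ft_force: [0.0, 0.3, 0.9]
opening: 0.209
```

>>> {"method": "servo_tool", "body": {"moves": [[[0, 0, 0, 0, 0, -0.01, 15], [0, 0, 0, 0, 0, -0.02, 15], [0, 0, 0, 0, 0, -0.02, 15]]]}}

```text
t: 10.1
ee_pos: [0.5649, 0.0225, 0.1415]
tool_rot: [0.707, 0.707, 0.0, 0.0]
ft_force: [-1.7, 0.1, 4.9]
opening: 0.209
```

>>> {"method": "servo_tool", "body": {"moves": [[[0, 0, 0, 0, 0, -0.01, 15], [0, 0, 0, 0, 0, -0.02, 15], [0, 0, 0, 0, 0, -0.02, 15]]]}}

```text
t: 10.4
ee_pos: [0.5649, 0.0225, 0.1411]
tool_rot: [0.707, 0.707, 0.0, 0.0]
ft_force: [-3.3, -0.5, 9.0]
opening: 0.209
```

>>> {"method": "servo_tool", "body": {"moves": [[[0, 0, 0, -0.02, 0, 0.02, 15], [0, 0, 0, -0.02, 0, 0.02, 15]]]}}

```text
t: 10.6
ee_pos: [0.5646, 0.0225, 0.1417]
tool_rot: [0.707, 0.707, 0.001, 0.001]
ft_force: [1.7, 0.8, 2.9]
opening: 0.209
```

>>> {"method": "servo_tool", "body": {"moves": [[[0, 0, 0, 0, 0, 0, 36], [0, 0, 0, 0, 0, 0, 36], [0, 0, 0, 0, 0, 0, 36], [0, 0, 0, 0, 0, 0.3, 36], [0, 0, 0, 0, 0, 1, 36], [0, 0, 0, 0, 0, 2, 60], [0, 0, 0, -0.2, -1, 2.3, 80], [0, 0, 0, -0.4, -2.1, 2.3, 80]]]}}

```text
t: 11.4
ee_pos: [0.5488, -0.0618, 0.2365]
tool_rot: [0.706, 0.708, 0.001, 0.002]
ft_force: [0.1, -0.8, -0.8]
opening: 0.598
```

>>> {"method": "servo_tool", "body": {"moves": [[[0, 0, 0, -0.1, -1, 0, 84], [0, 0, 0, -0.3, -2.1, 0, 84], [0, 0, 0, -0.4, -3.2, 0, 84], [0, 0, 0, -0.6, -4.3, -0.4, 84], [0, 0, 0, -0.7, -5.4, -0.9, 84], [0, 0, 0, -0.79, -6.28, -1.6, 84], [0, 0, 0, -0.79, -6.28, -2, 84], [0, 0, 0, -0.79, -6.28, -2, 84]]]}}

```text
t: 12.2
ee_pos: [0.5152, -0.3129, 0.1516]
tool_rot: [0.707, 0.707, -0.0, -0.002]
ft_force: [0.2, 0.6, 0.6]
opening: 0.906
```

```bash
python3 - <<'E'
from h import *
np.set_printoptions(precision=4,suppress=True)
print(bot.state()["ee_pos"],bot.state()["opening"],bot.state()["t"])
G=[]
for n in("scene","top"):
  im=cams.capture(n)
  for r in cams.trace("glass_lid",n):
    c=cen(r["region"]); 
    if np.linalg.norm(c-proj(n,[[.5646,.0225,.122]])[0])<15: print(n,r["p"],fitsil(n,r["region"],"lid",(.5646,.0225),.113),r["region"].sum(),sil(n,(.5646,.0225),"lid",hz=.113).sum()/16)
  u=proj(n,[[.564,.022,.12]])[0].astype(int);x,y=u-30
  G.append(cv2.resize(im[y:y+60,x:x+60],(400,400),interpolation=cv2.INTER_CUBIC))
cv2.imwrite("pics/j3.png",np.hstack(G))
E
```

```text
[ 0.5152 -0.3129  0.1516] 0.9064721073365097 12.2
scene 0.72 [0.5656 0.0248] 313 332.625
top 0.55 [0.5651 0.0233] 312 315.8125
```

View pics/j3.png

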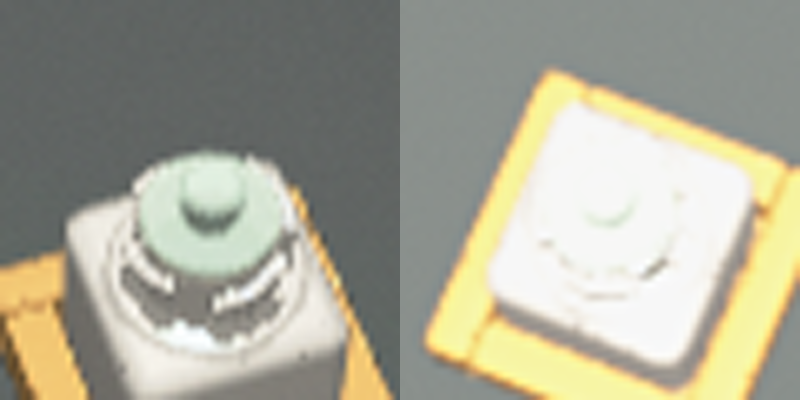

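The lid sits flat and centred on the mouth. Now the ring.

>>> {"method": "servo_tool", "body": {"moves": [[[0, 0, 0, 0.03, 0, -1, 84], [0, 0, 0, 0.03, 0, -2, 84], [0, 0, 0, 0.03, 0, -2.7, 84], [0, 0, 0, 0.03, 0, -2.8, 84], [0, 0, 0, 0.03, 0, -2.8, 84]]]}}

```text
t: 12.9
ee_pos: [0.5182, -0.3125, 0.0422]
tool_rot: [0.707, 0.708, 0.0, 0.0]
ft_force: [-0.2, -0.2, 0.9]
opening: 0.906
```

>>> {"method": "servo_tool", "body": {"moves": [[[0, 0, 0, -0.02, -0.02, -0.3, 84], [0, 0, 0, -0.02, -0.02, -0.54, 84], [0, 0, 0, -0.02, -0.02, -0.54, 55], [0, 0, 0, -0.02, -0.02, -0.54, 55], [0, 0, 0, -0.02, -0.02, -0.54, 55], [0, 0, 0, -0.02, -0.02, -0.54, 55], [0, 0, 0, -0.02, -0.02, -0.54, 55]]], "force": 6}}

```text
t: 13.6
ee_pos: [0.517, -0.3136, 0.02]
tool_rot: [0.707, 0.707, 0.0, 0.0]
ft_force: [0.1, -0.3, 1.3]
opening: 0.696
```

>>> {"method": "servo_tool", "body": {"moves": [[[0, 0, 0, 0, 0, 0, 74], [0, 0, 0, 0, 0, 0, 74], [0, 0, -1, 0, 0, 0, 74], [0, 0, -2, 0, 0, 0, 74], [0, 0, -3, 0, 0, 0, 74], [0, 0, -4, 0, 0, 0, 74], [0, 0, -5, 0, 0, 0, 74], [0, 0, -6, 0, 0, 0, 74]]]}}

```text
t: 14.4
ee_pos: [0.5168, -0.3134, 0.0196]
tool_rot: [0.935, 0.356, -0.0, -0.0]
ft_force: [-0.2, 1.0, 0.8]
opening: 0.797
```

>>> {"method": "servo_tool", "body": {"moves": [[[0, 0, -1, 0, 0, 0, 74], [0, 0, -2, 0, 0, 0, 74], [0, 0, -3, 0, 0, 0, 74], [0, 0, -4, 0, 0, 0, 74], [0, 0, -5.25, 0, 0, 0, 74], [0, 0, -5.25, 0, 0, 0, 55], [0, 0, -5.25, 0, 0, 0, 55], [0, 0, -5.25, 0, 0, 0, 55]]]}}

```text
t: 15.2
ee_pos: [0.5168, -0.3134, 0.0196]
tool_rot: [1.0, 0.002, -0.0, -0.0]
ft_force: [-0.3, -0.5, 0.4]
opening: 0.693
```

>>> {"method": "servo_tool", "body": {"moves": [[[0, 0, 0, 0, 0, 0, 55], [0, 0, 0, 0, 0, 0, 55]]], "force": 15}}

```text
t: 15.4
ee_pos: [0.5168, -0.3134, 0.0196]
tool_rot: [1.0, 0.001, -0.0, -0.0]
ft_force: [0.0, 0.3, -0.5]
opening: 0.687
```

>>> {"method": "servo_tool", "body": {"moves": [[[0, 0, 0, 0, 0, 0.3, 55], [0, 0, 0, 0, 0, 1.2, 55], [0, 0, 0, 0, 0, 2.2, 55], [0, 0, 0, 0, 0.3, 3.2, 55], [0, 0, 0, 0.2, 1.2, 4.2, 55], [0, 0, 0, 0.4, 2.2, 4.5, 55], [0, 0, 0, 0.6, 3.3, 4.5, 55], [0, 0, 0, 0.8, 4.4, 4.5, 55]]]}}

```text
t: 16.2
ee_pos: [0.549, -0.1359, 0.2013]
tool_rot: [1.0, 0.0, 0.001, 0.0]
ft_force: [0.0, 0.5, -1.3]
opening: 0.691
```

>>> {"method": "servo_tool", "body": {"moves": [[[0, 0, 0, 0.15, 1.1, 0, 55], [0, 0, 0, 0.3, 2.1, 0, 55], [0, 0, 0, 0.4, 3, 0, 55], [0, 0, 0, 0.4, 3.6, 0, 55], [0, 0, 0, 0.4, 4, 0, 55], [0, 0, 0, 0.4, 4, 0, 55], [0, 0, 0, 0.4, 4, 0, 55]]]}}

```text
t: 16.9
ee_pos: [0.5648, 0.022, 0.2]
tool_rot: [1.0, 0.0, 0.0, 0.0]
ft_force: [-0.2, -0.4, -0.8]
opening: 0.688
```

```bash
python3 - <<'E'
from h import *
np.set_printoptions(precision=4,suppress=True)
s=bot.state();print(s["ee_pos"],s["opening"],s["t"],s["ft_force"],s["joint_pos"])
im=cams.capture("scene");n="scene"
p=s["ee_pos"]
u=proj(n,[[.564,.022,.15]])[0].astype(int);x,y=u-40
z=lambda q:[np.round(((q+.5-[x,y])*7.5-.5)*8).astype(np.int32)]
I=cv2.resize(im[y:y+80,x:x+80],(600,600),interpolation=cv2.INTER_CUBIC)
for P,r,h,c in((p,.032,p[2]-.0196,(0,0,255)),(p,.0165,p[2]-.001,(0,0,255)),((.5647,.0228),.022,.122,(255,0,0)),((.5647,.0228),.01,.138,(255,0,0)),(p,.032,p[2]-.001,(0,255,255))):
  cv2.polylines(I,z(proj(n,circ(P,r,h))),True,c,1,cv2.LINE_AA,3)
cv2.imwrite("pics/j4.png",I)
E
```

```text
[0.5648 0.022  0.2   ] 0.6880190953885753 16.9 [-0.1954 -0.3524 -0.7588] [-0.0433  0.4169  1.6488 -0.0003  1.0756  1.5267]
```

View pics/j4.png

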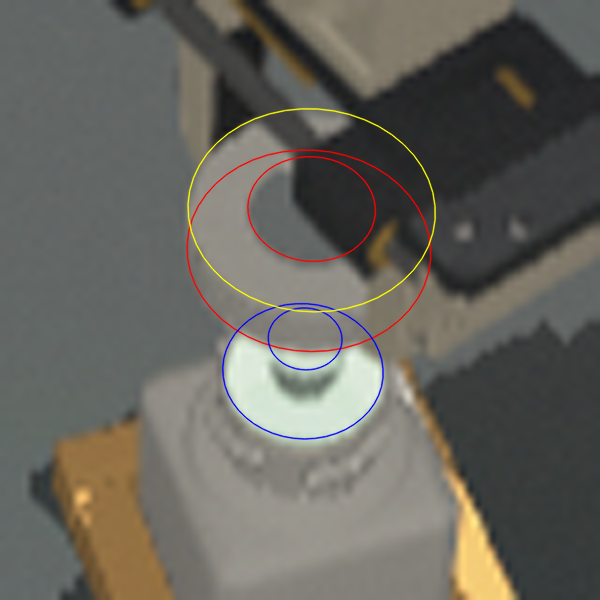

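The overlay matches the held ring and the seated lid. Lowering gently.

>>> {"method": "servo_tool", "body": {"moves": [[[0, 0, 0, 0, 0.01, -0.5, 55], [0, 0, 0, 0, 0.02, -1, 55], [0, 0, 0, 0, 0.02, -1.3, 55], [0, 0, 0, 0, 0.02, -1.5, 55], [0, 0, 0, 0, 0.02, -1.55, 55], [0, 0, 0, 0, 0.02, -1.55, 55]]]}}

```text
t: 17.55
ee_pos: [0.565, 0.0231, 0.1379]
tool_rot: [1.0, 0.0, 0.0, 0.0]
ft_force: [-0.6, 0.3, -0.3]
opening: 0.686
```

>>> {"method": "servo_tool", "body": {"moves": [[[0, 0, 0, 0, 0, -0.02, 55], [0, 0, 0, 0, 0, -0.04, 55], [0, 0, 0, 0, 0, -0.06, 55], [0, 0, 0, 0, 0, -0.06, 55]]], "force": 8}}

```text
t: 17.95
ee_pos: [0.5648, 0.0234, 0.1353]
tool_rot: [1.0, 0.0, 0.0, -0.0]
ft_force: [-0.2, -0.6, -0.8]
opening: 0.69
```

>>> {"method": "servo_tool", "body": {"moves": [[[0, 0, 0, 0, 0, -0.01, 55], [0, 0, 0, 0, 0, -0.02, 55], [0, 0, 0, 0, 0, -0.03, 55], [0, 0, 0, 0, 0, -0.03, 55]]]}}

```text
t: 18.35
ee_pos: [0.5648, 0.0233, 0.134]
tool_rot: [1.0, 0.0, -0.0, 0.0]
ft_force: [-0.5, -1.5, -1.6]
opening: 0.694
```

>>> {"method": "servo_tool", "body": {"moves": [[[0, 0, 0, 0, 0, -0.01, 55], [0, 0, 0, 0, 0, -0.02, 55], [0, 0, 0, 0, 0, -0.02, 55]]]}}

```text
t: 18.65
ee_pos: [0.5648, 0.0233, 0.1332]
tool_rot: [1.0, 0.0, -0.0, 0.0]
ft_force: [-0.4, 0.1, -0.8]
opening: 0.69
```

>>> {"method": "servo_tool", "body": {"moves": [[[0, 0, 0, 0, 0, -0.01, 55], [0, 0, 0, 0, 0, -0.02, 55], [0, 0, 0, 0, 0, -0.02, 55]]]}}

```text
t: 18.95
ee_pos: [0.5648, 0.0233, 0.1324]
tool_rot: [1.0, 0.0, -0.0, -0.0]
ft_force: [-1.4, -0.6, -0.5]
opening: 0.691
```

>>> {"method": "servo_tool", "body": {"moves": [[[0, 0, 0, 0, 0, -0.01, 55], [0, 0, 0, 0, 0, -0.02, 55], [0, 0, 0, 0, 0, -0.02, 55]]]}}

```text
t: 19.25
ee_pos: [0.5648, 0.0233, 0.1316]
tool_rot: [1.0, 0.0, -0.0, -0.0]
ft_force: [0.2, -0.1, -1.0]
opening: 0.695
```

>>> {"method": "servo_tool", "body": {"moves": [[[0, 0, 0, 0, 0, -0.01, 55], [0, 0, 0, 0, 0, -0.02, 55], [0, 0, 0, 0, 0, -0.03, 55], [0, 0, 0, 0, 0, -0.03, 55]]]}}

```text
t: 19.65
ee_pos: [0.5648, 0.0233, 0.1304]
tool_rot: [1.0, 0.0, 0.0, 0.0]
ft_force: [0.6, -0.5, -0.5]
opening: 0.692
```

>>> {"method": "servo_tool", "body": {"moves": [[[0, 0, 0, 0, 0, -0.01, 55], [0, 0, 0, 0, 0, -0.02, 55], [0, 0, 0, 0, 0, -0.02, 55]]]}}

```text
t: 19.95
ee_pos: [0.5648, 0.0232, 0.1296]
tool_rot: [1.0, 0.0, 0.0, 0.0]
ft_force: [-0.4, -2.5, 0.8]
opening: 0.695
```

>>> {"method": "servo_tool", "body": {"moves": [[[0, 0, 0, 0, 0, -0.01, 55], [0, 0, 0, 0, 0, -0.02, 55], [0, 0, 0, 0, 0, -0.02, 55]]]}}

```text
t: 20.25
ee_pos: [0.5648, 0.0232, 0.1288]
tool_rot: [1.0, 0.0, 0.0, 0.0]
ft_force: [0.4, -2.1, 0.7]
opening: 0.694
```

>>> {"method": "servo_tool", "body": {"moves": [[[0, 0, 0, 0, 0, -0.01, 55], [0, 0, 0, 0, 0, -0.02, 55], [0, 0, 0, 0, 0, -0.02, 55]]]}}

```text
t: 20.55
ee_pos: [0.5648, 0.0232, 0.128]
tool_rot: [1.0, 0.0, 0.0, 0.0]
ft_force: [-0.5, -4.8, 0.9]
opening: 0.69
```

>>> {"method": "servo_tool", "body": {"moves": [[[0, 0, 0, 0, 0, -0.01, 55], [0, 0, 0, 0, 0, -0.01, 55], [0, 0, 0, 0, 0, -0.01, 55]]]}}

```text
t: 20.85
ee_pos: [0.5649, 0.0232, 0.1277]
tool_rot: [1.0, 0.0, 0.0, 0.0]
ft_force: [-0.8, -4.1, 1.9]
opening: 0.693
```

>>> {"method": "servo_tool", "body": {"moves": [[[0, 0, 0, 0, -0.015, 0, 55], [0, 0, 0, 0, -0.02, 0, 55], [0, 0, 0, 0, -0.02, 0, 55]]]}}

```text
t: 21.15
ee_pos: [0.5646, 0.0228, 0.1274]
tool_rot: [1.0, 0.0, -0.0, -0.0]
ft_force: [-0.3, -1.4, -0.4]
opening: 0.696
```

>>> {"method": "servo_tool", "body": {"moves": [[[0, 0, 0, 0, 0, -0.01, 55], [0, 0, 0, 0, 0, -0.01, 55], [0, 0, 0, 0, 0, -0.01, 55]]]}}

```text
t: 21.45
ee_pos: [0.5647, 0.0226, 0.1272]
tool_rot: [1.0, 0.0, -0.0, -0.0]
ft_force: [-0.3, -0.2, -0.4]
opening: 0.697
```

```bash
python3 -c "
from h import *
s=bot.state();print(s['ft_force'],s['torque'],s['ee_pos'])"
```

```text
[-0.26540709 -0.16557153 -0.37299453] [-0.05306767  0.03890131 -0.00778112] [0.5647465  0.02264471 0.12715712]
```

>>> {"method": "servo_tool", "body": {"moves": [[[0, 0, 0, 0, 0, -0.01, 55], [0, 0, 0, 0, 0, -0.02, 55], [0, 0, 0, 0, 0, -0.02, 55]]]}}

```text
t: 21.75
ee_pos: [0.5648, 0.0225, 0.1264]
tool_rot: [1.0, 0.0, -0.0, -0.0]
ft_force: [-0.5, 0.9, -1.1]
opening: 0.69
```

>>> {"method": "servo_tool", "body": {"moves": [[[0, 0, 0, 0, 0, -0.01, 55], [0, 0, 0, 0, 0, -0.02, 55], [0, 0, 0, 0, 0, -0.02, 55]]]}}

```text
t: 22.05
ee_pos: [0.5648, 0.0225, 0.1256]
tool_rot: [1.0, 0.0, -0.0, -0.0]
ft_force: [-0.7, -0.3, 0.2]
opening: 0.692
```

>>> {"method": "servo_tool", "body": {"moves": [[[0, 0, 0, 0, 0, -0.01, 55], [0, 0, 0, 0, 0, -0.01, 55]]]}}

```text
t: 22.25
ee_pos: [0.5648, 0.0225, 0.1253]
tool_rot: [1.0, 0.0, 0.0, 0.0]
ft_force: [-1.1, -0.8, 1.9]
opening: 0.697
```

>>> {"method": "servo_tool", "body": {"moves": [[[0, 0, 0, 0, 0, -0.01, 55], [0, 0, 0, 0, 0, -0.01, 55]]]}}

```text
t: 22.45
ee_pos: [0.5648, 0.0225, 0.125]
tool_rot: [1.0, 0.0, 0.0, 0.0]
ft_force: [-2.0, -0.2, 4.6]
opening: 0.692
```

The ring has dropped in; it rests on the lid at TCP z≈.1255. Turning clockwise while watching moment and force.

>>> {"method": "servo_tool", "body": {"moves": [[[0, 0, 0, 0, 0, 0.012, 55], [0, 0, -0.5, 0, 0, 0.012, 55], [0, 0, -1, 0, 0, 0.012, 55], [0, 0, -1, 0, 0, 0.012, 55]]], "force": 12}}

```text
t: 22.85
ee_pos: [0.5647, 0.0225, 0.1252]
tool_rot: [0.998, -0.07, -0.0, 0.0]
ft_force: [-1.8, -1.3, 0.5]
opening: 0.691
```

```bash
cat > st.py <<'E'
from h import *
np.set_printoptions(precision=4,suppress=True)
s=bot.state();q=s['tool_rot'];print(s['t'],s['ft_force'],s['torque'],s['ee_pos'],s['opening']*93,np.degrees(2*np.arctan2(q[1],q[0])))
E
python3 st.py
```

```text
22.85 [-1.8402 -1.3363  0.5286] [-0.0722  0.2728 -0.0436] [0.5647 0.0225 0.1252] 64.26572682832409 -8.025804016423871
```

>>> {"method": "servo_tool", "body": {"moves": [[[0, 0, -0.5, 0, 0, 0, 55], [0, 0, -1, 0, 0, 0, 55], [0, 0, -1, 0, 0, 0, 55]]]}}

```text
t: 23.15
ee_pos: [0.5648, 0.0225, 0.1252]
tool_rot: [0.99, -0.138, -0.0, 0.0]
ft_force: [-1.4, -0.1, 1.4]
opening: 0.689
```

```bash
python3 st.py
```

```text
23.15 [-1.4252 -0.1074  1.3612] [-0.057   0.1953 -0.057 ] [0.5648 0.0225 0.1252] 64.10523341391203 -15.919546220031155
```

>>> {"method": "servo_tool", "body": {"moves": [[[0, 0, -0.5, 0, 0, 0, 55], [0, 0, -1, 0, 0, 0, 55], [0, 0, -1, 0, 0, 0, 55]]]}}

```text
t: 23.45
ee_pos: [0.5648, 0.0225, 0.1253]
tool_rot: [0.978, -0.207, -0.0, -0.0]
ft_force: [-1.8, -0.1, 1.3]
opening: 0.688
```

```bash
python3 st.py
```

```text
23.45 [-1.846  -0.1384  1.3482] [-0.0705  0.2001 -0.0406] [0.5648 0.0225 0.1253] 63.97619707212973 -23.856319066307492
```

>>> {"method": "servo_tool", "body": {"moves": [[[0, 0, -0.4, 0, 0, 0, 55], [0, 0, -0.6, 0, 0, 0, 55], [0, 0, -0.6, 0, 0, 0, 55]]]}}

```text
t: 23.75
ee_pos: [0.5648, 0.0225, 0.1253]
tool_rot: [0.969, -0.247, -0.0, 0.0]
ft_force: [-0.8, -1.1, 2.3]
opening: 0.692
```

```bash
python3 st.py
```

```text
23.75 [-0.8213 -1.0604  2.298 ] [-0.1239  0.1836 -0.0385] [0.5648 0.0225 0.1253] 64.35095191344394 -28.64161812321626
```

>>> {"method": "servo_tool", "body": {"moves": [[[0, 0, -0.4, 0, 0, 0, 55], [0, 0, -0.6, 0, 0, 0, 55], [0, 0, -0.6, 0, 0, 0, 55]]]}}

```text
t: 24.05
ee_pos: [0.5648, 0.0225, 0.1252]
tool_rot: [0.958, -0.288, -0.0, 0.0]
ft_force: [-1.2, -1.7, 0.9]
opening: 0.687
```

```bash
python3 st.py
```

```text
24.05 [-1.2429 -1.7273  0.92  ] [-0.1442  0.1978 -0.0604] [0.5648 0.0225 0.1252] 63.93288977702795 -33.49470484580035
```

>>> {"method": "servo_tool", "body": {"moves": [[[0, 0, -0.4, 0, 0, 0, 55], [0, 0, -0.6, 0, 0, 0, 55], [0, 0, -0.6, 0, 0, 0, 55]]]}}

```text
t: 24.35
ee_pos: [0.5647, 0.0226, 0.1252]
tool_rot: [0.945, -0.328, -0.0, 0.0]
ft_force: [-0.8, -0.8, -0.5]
opening: 0.686
```

```bash
python3 st.py
```

```text
24.35 [-0.7627 -0.8405 -0.511 ] [-0.0618  0.1913  0.0045] [0.5647 0.0226 0.1252] 63.83353443335526 -38.31173851727034
```

>>> {"method": "servo_tool", "body": {"moves": [[[0, 0, -0.3, 0, 0, 0, 55], [0, 0, -0.5, 0, 0, 0, 55], [0, 0, -0.5, 0, 0, 0, 55]]]}}

```text
t: 24.65
ee_pos: [0.5645, 0.0225, 0.125]
tool_rot: [0.933, -0.361, -0.0, 0.0]
ft_force: [-2.4, -2.0, -2.7]
opening: 0.688
```

```bash
python3 st.py
```

```text
24.65 [-2.3854 -2.0278 -2.7106] [-0.1907  0.3046  0.0718] [0.5645 0.0225 0.125 ] 63.99842126874978 -42.33748485278931
```

>>> {"method": "servo_tool", "body": {"moves": [[[0, 0, -0.25, 0, 0, -0.012, 55], [0, 0, -0.5, 0, 0, -0.018, 55], [0, 0, -0.5, 0, 0, -0.018, 55]]], "force": 15}}

```text
t: 24.95
ee_pos: [0.5647, 0.0226, 0.1246]
tool_rot: [0.919, -0.393, -0.0, 0.0]
ft_force: [-3.0, -1.5, -0.8]
opening: 0.689
```

```bash
python3 st.py
```

```text
24.95 [-3.0351 -1.4833 -0.7897] [-0.1933  0.4599  0.003 ] [0.5647 0.0226 0.1246] 64.07582320990132 -46.32187918329235
```

>>> {"method": "servo_tool", "body": {"moves": [[[0, 0, -0.25, 0, 0, -0.005, 55], [0, 0, -0.4, 0, 0, -0.01, 55], [0, 0, -0.4, 0, 0, -0.01, 55]]]}}

```text
t: 25.25
ee_pos: [0.5647, 0.0225, 0.1243]
tool_rot: [0.908, -0.419, -0.0, 0.0]
ft_force: [-2.5, -1.8, 2.7]
opening: 0.688
```

```bash
python3 st.py
```

```text
25.25 [-2.5095 -1.7809  2.7424] [-0.2165  0.6472  0.1607] [0.5647 0.0225 0.1243] 63.980543808866265 -49.5228073185175
```

>>> {"method": "servo_tool", "body": {"moves": [[[0, 0, -0.1, -0.008, 0, 0, 55], [0, 0, -0.2, -0.008, 0, 0, 55], [0, 0, -0.2, -0.008, 0, 0, 55]]]}}

```text
t: 25.55
ee_pos: [0.5647, 0.0225, 0.1242]
tool_rot: [0.902, -0.432, 0.0, -0.0]
ft_force: [-1.1, -2.4, 0.4]
opening: 0.69
```

```bash
python3 st.py
```

```text
25.55 [-1.1042 -2.4466  0.4313] [-0.2438  0.2096  0.2544] [0.5647 0.0225 0.1242] 64.18253408242279 -51.18431537700792
```

Thread engaged and moment building (≈0.3 N·m over about 14° of bite). Releasing and backing off.

>>> {"method": "servo_tool", "body": {"moves": [[[0, 0, 0, 0, 0, 0, 80], [0, 0, 0, 0, 0, 0, 80], [0, 0, 0, 0, 0, 0, 80], [0, 0, 0, 0, 0, 0.3, 80], [0, 0, 0, 0, 0, 1, 80], [0, 0, 0, -0.5, 0, 2, 80], [0, 0, 0, -1.2, -0.6, 2.4, 80], [0, 0, 0, -2, -1.6, 2.4, 80]]]}}

```text
t: 26.35
ee_pos: [0.4858, -0.0402, 0.2234]
tool_rot: [0.903, -0.431, 0.003, -0.001]
ft_force: [-0.2, -0.5, 0.1]
opening: 0.86
```

>>> {"method": "servo_tool", "body": {"moves": [[[0, 0, 0, -0.5, -1, 0, 80], [0, 0, 0, -1, -2, 0, 80], [0, 0, 0, -1.2, -3, 0, 80], [0, 0, 0, -1.2, -3.2, 0, 80]]]}}

```text
t: 26.75
ee_pos: [0.4365, -0.1715, 0.2213]
tool_rot: [0.901, -0.433, 0.001, 0.0]
ft_force: [0.2, 0.5, 0.2]
opening: 0.855
```

```bash
python3 - <<'E'
from h import *
np.set_printoptions(precision=4,suppress=True)
G=[]
for n in("scene","top"):
  im=cams.capture(n)
  for r in cams.trace("ring",n):
    m=fillhole(r["region"]);c=cen(m)
    if np.linalg.norm(c-proj(n,[[.5647,.0228,.115]])[0])<15: print(n,r["p"],fitsil(n,m,"ring",(.5647,.0228),.105),m.sum(),sil(n,(.5647,.0228),"ring",hz=.105).sum()/16)
  u=proj(n,[[.5647,.0228,.115]])[0].astype(int);x,y=u-22
  I=cv2.resize(im[y:y+44,x:x+44],(400,400),interpolation=cv2.INTER_CUBIC);k=400/44
  for r_,h in((.032,.1048),(.0165,.1232)): cv2.polylines(I,[np.round(((proj(n,circ((.5647,.0228),r_,h))+.5-[x,y])*k-.5)*8).astype(np.int32)],True,(0,0,255),1,cv2.LINE_AA,3)
  G.append(I)
cv2.imwrite("pics/j5.png",np.hstack(G))
E
python3 st.py
```

```text
scene 0.85 [0.5653 0.0244] 724 796.375
top 0.6 [0.5662 0.0225] 649 692.125
26.95 [-0.399  -0.4072  0.6502] [ 0.1001 -0.0232  0.0226] [ 0.4375 -0.1678  0.2205] 80.02082391811396 -51.160233377061296
```

View pics/j5.png

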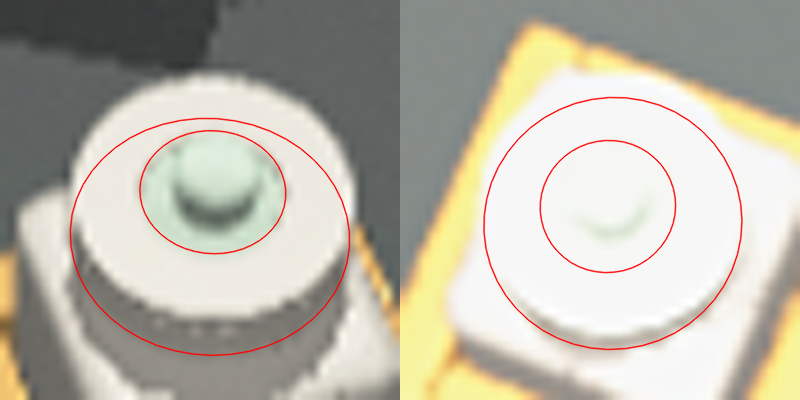

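```bash
python3 -c "
from rig import close_job
print(close_job())"
```

```text
the job is handed in; nothing more can be done
None
```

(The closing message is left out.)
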